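# Snap the cork box's lid shut

### The arm

A 7-joint arm with a two-finger parallel gripper is mounted at the origin on a cart in front of the work surface, level with it; the furniture and walls round the work are solid. World frame = base frame: x ahead of the robot, y to its left, z up, the work surface at z = 0. Lengths are in m, angles in rad, forces in N, time in s.
With the tool pointing down it reaches from about 0.4 to 0.875 m from the base axis. Payload 6.5 kg.
Tool frame: the origin (TCP) lies on the centre line of the jaws, within the pads' length; the fingertips stand 19 mm ahead of it and the grasp point (between the pads) is the TCP; z points along the fingers, y is the direction in which the jaws open and shut (so a half turn about z gives the same grasp; the last joint's range is limited). The gripper opens to 88 mm and grips with 3 to 60 N. Pads are 18 mm wide; open, the fingers measure 123 mm over their backs; the gripper's body (75 mm by 187 mm) begins 45 mm behind the grasp point.
Start: joints at [1.035, 0.536, -0.004, 1.538, 0.003, 1.067, -0.071], TCP at [0.294, -0.58, 0.258] pointing down, gripper open.
Joint ranges: [-2.7, 2.7], [-0.37, 2.16], [-1.27, 1.26], [0.24, 2.4], [-1.31, 4.45], [0.19, 1.91], [-2.76, 2.76]. Speed limits (rad/s): [2.39, 2.39, 3.14, 3.14, 3.14, 3.14, 3.14].

### API

Orientations are given as a unit quaternion [x, y, z, w].
In Python, from rig import manip gives the robot as it stands.
- The arm moves only by the shell command python3 -m creep 'ROWS' [OPENING]. ROWS is JSON, a list of rows, each an object of numbers: "tx", "ty", "tz": the shift along the tool's x, y, z in units of 15 cm (1.0 is 15 cm); "spin": the turn about the tool's z in units of pi/2 rad (1.0 is pi/2 rad). A call has 1 to 20 rows; each row is the pose to reach, as a shift and turn from the pose commanded when the call began, along the tool's axes at that moment; what a row does not reach only later rows make up. A row lasts 1/12 s, in which the tool goes at most 41.7 mm and 7.16 degrees, less where a joint would pass 70% of its speed; a pose out of reach is approached as far as the arm can. A call with a number of a shift or a turn outside -1 to 1 is refused whole. A call with a gripper value outside its range is refused whole. OPENING is the gripper's target within -1 to 1 (shut at 1, half-way at 0, fully open at -1), set as the call begins (- or left out, the last holds). The fingers move at their own pace and stop on an object; the grip force is fixed at half the most. Time passes only in rows, so rows that repeat a pose let the fingers close. It gives the time, the measured TCP pose, the force and the opening at its end, in the units of the state.
- manip.sense(): the state, without advancing time (a new reading comes with each control period).
- manip.read_camera(name): name is "side" or "top" or "wrist"; returns (picture, depth): 480x640x3 uint8, red, green, blue; 480x640 float32, m along the optical axis (not along the pixel's ray), 0 where there is no reading.
- manip.camera_model(name): a dict with "fovy" (degrees; the focal length in pixels is half the picture's height over the tangent of half this angle, whatever the lens; pixels are square), "cx", "cy" (the principal point, pixels), "rvec" (rotation vector, rad) and "tvec" (3), from world to camera coordinates, as OpenCV has them; the wrist camera has in their place "T_tool_cam" (4x4, takes a point from camera to tool coordinates, whose origin is the TCP and whose axes are the flange's). Camera axes: x right, y down, z forward; pixel columns grow to the right and rows downward; lengths in m; the calibration is good to about 2 mm. A picture is of the moment at which its call begins: read the wrist's pose just before it. camera_model takes no time and is no camera call.
- manip.job_done(): hands the job in, once; it reports no verdict.
The state is a dict: "t": time; "q": joint angles; "joint_velocities": joint speeds; "tau": joint torques, N m; "tcp_pos": TCP position; "tcp_rot": TCP orientation; "contact_force": force on the tool from outside, world axes, zero at the start; "torque": the same for the moment, N m; "opening": opening from 0.0 (shut) to 1.0 (fully open).
Only numpy, scipy, OpenCV 4.12 (cv2) and the standard library are available. Lean on these libraries where they do the work, as an engineer would, in place of code of your own. Each camera call takes 0.05 s, during which the arm holds its last target.

### The job

The lid of the clear cork box is only resting on it: go round its rim and press down every section that still stands proud, one section at a time, until all four have clicked fully shut. Press with the fingertips, firmly but without leaning hard on the box. Do not pick anything up, do not shove the box along, and leave the things standing round it where they are.

Things in the scene. Friction and masses are not known exactly. Their poses are not given: they have to be found in the camera images.
- snap_box: clear box of corks with a grey snap-fit lid, 120 (x) x 150 (y) mm, loose on the worktop, 2.5 kg. Origin under its centre, z up. The lid's rim, 22 mm wide, is four separate sections, one a side; a section not shut stands 8 mm proud and bares the black seal below it. The left one may begin shut already. The clear middle is recessed 12 mm below the shut rim; pressing there does nothing
- front_section (a joint): how far the front rim section (the long side at the box's own -x (nearest the robot at yaw 0)) is pressed down: 0 = standing proud, 0.008 m = snapped shut. Moves straight down. It resists with about 6 N at first, less as it goes down, springs back up if let go before half way, and past half way snaps down by itself and stays shut; a hard stop lies at 0.008
- front_section_top (a point): centre of the top face of the front rim section, 150 x 22 mm; at (-0.049, 0) m from the box's origin in the box's x and y, 66 mm above the worktop while proud, 58 mm when shut
- back_section (a joint): how far the back rim section (the long side at the box's own +x) is pressed down: 0 = standing proud, 0.008 m = snapped shut. Moves straight down. It resists with about 6 N at first, less as it goes down, springs back up if let go before half way, and past half way snaps down by itself and stays shut; a hard stop lies at 0.008
- back_section_top (a point): centre of the top face of the back rim section, 150 x 22 mm; at (+0.049, 0) m from the box's origin in the box's x and y, 66 mm above the worktop while proud, 58 mm when shut
- left_section (a joint): how far the left rim section (the short side at the box's own +y) is pressed down: 0 = standing proud, 0.008 m = snapped shut. Moves straight down. It resists with about 6 N at first, less as it goes down, springs back up if let go before half way, and past half way snaps down by itself and stays shut; a hard stop lies at 0.008
- left_section_top (a point): centre of the top face of the left rim section, 73 x 22 (between the two long sections) mm; at (0, +0.064) m from the box's origin in the box's x and y, 66 mm above the worktop while proud, 58 mm when shut
- right_section (a joint): how far the right rim section (the short side at the box's own -y) is pressed down: 0 = standing proud, 0.008 m = snapped shut. Moves straight down. It resists with about 6 N at first, less as it goes down, springs back up if let go before half way, and past half way snaps down by itself and stays shut; a hard stop lies at 0.008
- right_section_top (a point): centre of the top face of the right rim section, 73 x 22 (between the two long sections) mm; at (0, -0.064) m from the box's origin in the box's x and y, 66 mm above the worktop while proud, 58 mm when shut
- jigger: double-cone steel jigger, 47 mm across, 94 mm tall, loose beside the box; origin under its centre. Leave alone
- shot_glass: empty shot glass, 48 mm across, 61 mm tall, loose beside the box; origin under its centre. Leave alone
- bottle_stopper: wine stopper standing on its 41 mm cap, 56 mm tall, loose beside the box; origin under its centre. Leave alone
- loose_cork: wine cork standing on end, 23 mm across, 44 mm tall, loose beside the box; origin under its centre. Leave alone

How it is judged:
By the outcome, as a careful person would: the job done as asked, in the order asked, and still so for the second after the job is handed in, with the robot touching nothing.
It also fails if it takes over 38 s, if anything falls off the work surface, if the arm or the gripper's body presses on something with over 40 N, if the wrist force passes 120 N, or if a joint passes its speed limit or range.

## Working session

There is one attempt and no reset: what is moved stays moved. The work goes in short steps, Python scripts to look and compute and a shell command to move; the robot and the scene stay as the last step left them, time stands still between calls to the robot, and variables do not carry over. Pictures are saved under pics/ and viewed, and the job is handed in when it is done.

```bash
mkdir -p pics
python3 - <<'E'
from rig import manip
import cv2,numpy as np
s=manip.sense();print(s)
for n in("top","side"):
    im,d=manip.read_camera(n);cv2.imwrite(f"pics/{n}1.png",im[...,::-1]);np.save(f"pics/{n}1.npy",d);print(n,manip.camera_model(n))
print(manip.camera_model("wrist"))
E
```

```text
{'t': 0.0, 'q': array([ 1.0347626 ,  0.53718407, -0.0044404 ,  1.53888421,  0.00259456,
        1.06733698, -0.07120052]), 'joint_velocities': array([ 0.00072822,  0.000433  , -0.00147402,  0.00047204, -0.00125798,
        0.00151593, -0.00011802]), 'tau': array([ 3.89488405e-04, -5.70984292e+01,  9.90848467e-01, -2.51605099e+01,
       -5.62470965e-02,  1.79851177e-02,  1.59730384e-04]), 'tcp_pos': array([ 0.29399266, -0.57903378,  0.25682313]), 'tcp_rot': array([ 9.72525111e-01,  2.32796246e-01, -2.71393467e-04, -8.61698227e-04]), 'contact_force': array([-0.16997485,  0.6161777 ,  0.25761019]), 'torque': array([ 0.04359659,  0.01722248, -0.00057161]), 'opening': 0.9967787726912984}
top {'fovy': 50.552480754521035, 'cx': 322.5419591037666, 'cy': 248.14389414827951, 'rvec': array([ 2.13453042, -2.12090948,  0.18569775]), 'tvec': array([0.06357985, 0.52304232, 0.99110933])}
side {'fovy': 49.38542488197754, 'cx': 316.15334665714335, 'cy': 243.47420039769122, 'rvec': array([ 2.28854466, -0.0622274 ,  0.01358091]), 'tvec': array([-0.51247632,  0.12663984,  1.04980694])}
{'fovy': 61.754540657330075, 'cx': 326.5299768734651, 'cy': 244.00948317500294, 'T_tool_cam': array([[-8.52185737e-04, -9.58653026e-01, -2.84576264e-01,
         7.23535193e-02],
       [ 9.99999567e-01, -9.22992272e-04,  1.14710781e-04,
        -1.74040033e-03],
       [-3.72629530e-04, -2.84576043e-01,  9.58653398e-01,
        -1.26297400e-01],
       [ 0.00000000e+00,  0.00000000e+00,  0.00000000e+00,
         1.00000000e+00]])}
```

View pics/top1.png

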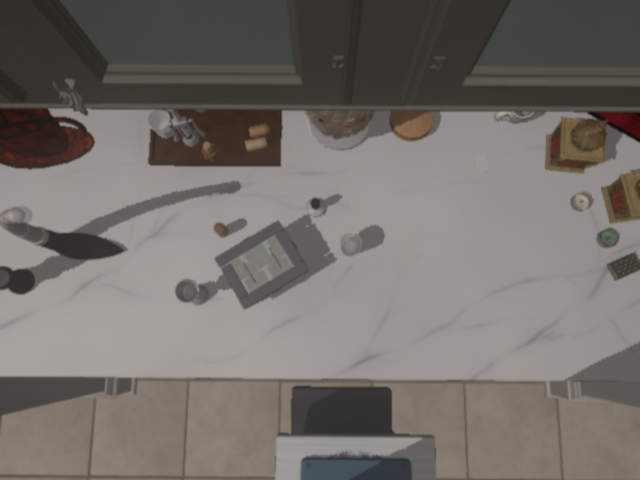

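View pics/side1.png

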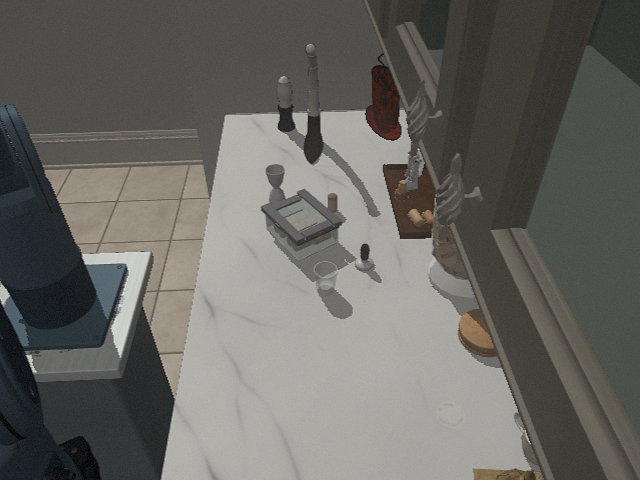

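The top view shows the box around (262,264), with the jigger at (190,291), cork at (221,229), stopper at (316,206) and glass at (352,243). I'll zoom in and deproject the depth.

```bash
cat > h.py <<'E'
import numpy as np,cv2
from scipy.spatial.transform import Rotation as R
from rig import manip
def deproj(n,d,T=None):
    m=manip.camera_model(n);f=240/np.tan(np.radians(m["fovy"]/2))
    v,u=np.mgrid[:480,:640]
    P=np.stack([(u-m["cx"])/f*d,(v-m["cy"])/f*d,d],-1)
    if T is None:
        return (P-m["tvec"])@R.from_rotvec(m["rvec"]).as_matrix()
    s=T; C=m["T_tool_cam"]; P=P@C[:3,:3].T+C[:3,3]
    return P@R.from_quat(s["tcp_rot"]).as_matrix().T+s["tcp_pos"]
E
python3 - <<'E'
from h import *
for n,c in(("top",(150,180,400,320)),("side",(240,140,400,320))):
    d=np.load(f"pics/{n}1.npy");W=deproj(n,d);np.save(f"pics/{n}W.npy",W)
    x0,y0,x1,y1=c
    im=cv2.imread(f"pics/{n}1.png")[y0:y1,x0:x1];k=min(800//(x1-x0),600//(y1-y0))
    im=cv2.convertScaleAbs(im,alpha=1.6)
    cv2.imwrite(f"pics/{n}1c.png",cv2.resize(im,None,fx=k,fy=k,interpolation=cv2.INTER_CUBIC));print(k)
    w=W[y0:y1,x0:x1].reshape(-1,3);ok=d[y0:y1,x0:x1].ravel()>0
    m=ok&(w[:,2]>.05)&(w[:,2]<.075);m2=ok&(abs(w[:,2])<.01)
    print(np.median(w[m2],0),np.histogram(w[m,2],bins=np.arange(.05,.076,.002)))
W=np.load("pics/topW.npy")
sub=W[220:310,210:312]; z=sub[...,2]; m=((z>.053)&(z<.073)).astype(np.uint8)
nl,L,st,_=cv2.connectedComponentsWithStats(m); i=1+np.argmax(st[1:,4])
pts=sub[L==i][:,:2].astype(np.float32); print(cv2.minAreaRect(pts*1000))
for nm,(u,v) in dict(jig=(187,290),cork=(221,229),stop=(316,205),glass=(351,243)).items():
    w=W[v-18:v+19,u-18:u+19].reshape(-1,3);w=w[(w[:,2]>.015)];
    q=w[(w[:,2]>.02)&(w[:,2]<.11)];print(nm,len(q),q.mean(0).round(3),q.min(0).round(3),q.max(0).round(3))
E
```

```text
3
[ 5.43827270e-01  1.42284232e-01 -4.29079499e-04] (array([ 47,  72, 164, 228, 226, 181, 434, 824, 614, 161,  24,  16]), array([0.05 , 0.052, 0.054, 0.056, 0.058, 0.06 , 0.062, 0.064, 0.066,
       0.068, 0.07 , 0.072, 0.074]))
3
[0.55088477 0.17997711 0.0007672 ] (array([ 76,  56, 110, 151, 192, 139, 133, 362, 557, 172,  18,  15]), array([0.05 , 0.052, 0.054, 0.056, 0.058, 0.06 , 0.062, 0.064, 0.066,
       0.068, 0.07 , 0.072, 0.074]))
((486.7255859375, 189.3983154296875), (125.10645294189453, 154.12835693359375), 34.00260925292969)
jig 569 [0.431 0.33  0.065] [0.408 0.304 0.021] [0.452 0.35  0.097]
cork 148 [0.557 0.274 0.044] [0.52  0.234 0.02 ] [0.575 0.291 0.07 ]
stop 86 [0.616 0.083 0.048] [0.609 0.075 0.021] [0.628 0.092 0.058]
glass 279 [0.537 0.01  0.046] [ 0.508 -0.011  0.02 ] [0.554 0.034 0.064]
```

```bash
ls pics
```

```text
side1.npy
side1.png
side1c.png
sideW.npy
top1.npy
top1.png
top1c.png
topW.npy
```

View pics/top1c.png

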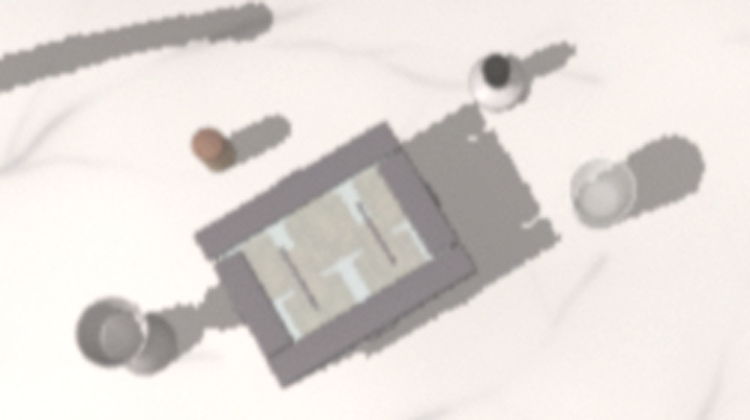

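View pics/side1c.png

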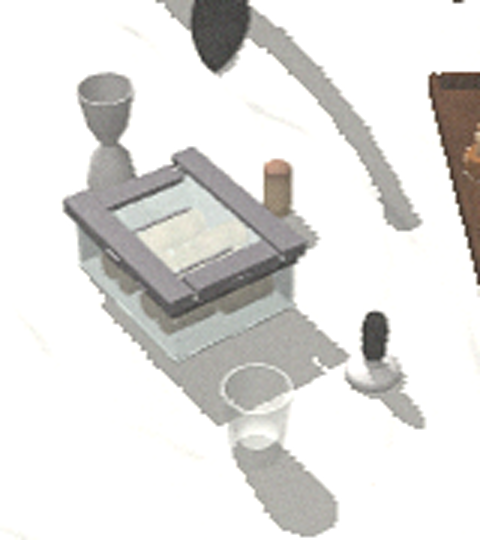

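Run:
```python
from h import *
# section heights with yaw 34deg about (0.4867,0.1894)
c=np.array([.4867,.1894])
for n in("top","side"):
  W=np.load(f"pics/{n}W.npy").reshape(-1,3)
  sub=W[(W[:,2]>.05)&(W[:,2]<.075)]
  r=cv2.minAreaRect((sub[(np.linalg.norm(sub[:,:2]-c,axis=1)<.105)][:,:2]*1000).astype(np.float32));print(n,r)
  for yaw in (34,):
    a=np.radians(yaw);M=np.array([[np.cos(a),-np.sin(a)],[np.sin(a),np.cos(a)]])
    b=(W[:,:2]-c)@M
    for nm,(x,y,hx,hy) in dict(front=(-.049,0,.006,.06),back=(.049,0,.006,.06),left=(0,.064,.03,.006),right=(0,-.064,.03,.006),mid=(0,0,.025,.04)).items():
      s=(abs(b[:,0]-x)<hx)&(abs(b[:,1]-y)<hy);print(nm,s.sum(),np.percentile(W[s,2],[10,50,90]).round(4))
```

```text
top ((486.5670166015625, 189.63336181640625), (125.10645294189453, 154.69537353515625), 34.00260925292969)
front 414 [0.0036 0.0654 0.0678]
back 352 [0.0631 0.0658 0.068 ]
left 180 [0.0555 0.0576 0.0598]
right 174 [0.0635 0.0656 0.0679]
mid 959 [0.0432 0.0458 0.0481]
side ((487.6680908203125, 188.82986450195312), (125.19135284423828, 155.53778076171875), 32.019405364990234)
front 643 [0.0029 0.0322 0.0675]
back 279 [0.0459 0.0654 0.0681]
left 99 [0.0473 0.0585 0.0606]
right 397 [0.0046 0.0304 0.0672]
mid 441 [0.0451 0.0471 0.0488]
```

The top depth puts the left section at about 57.6 mm, so it is shut. Front, back and right are at about 65.6 mm, so they are proud. Next I'll refine the box pose and work out the approach.

```bash
cat >> h.py <<'E'
def fit(Ws,w0,zlo=.055,zhi=.071):
    from scipy.optimize import minimize
    out=[]
    P=np.concatenate([W.reshape(-1,3) for W in Ws])
    P=P[(np.linalg.norm(P[:,:2]-w0[:2],axis=1)<.13)]
    hi=P[(P[:,2]>zlo)&(P[:,2]<zhi)][:,:2]; lo=P[P[:,2]<.05][:,:2]
    hi=hi[np.linalg.norm(hi-w0[:2],axis=1)<.105]
    def sd(b): # signed distance to frame (neg inside)
        o=np.maximum(abs(b[:,0])-.060,abs(b[:,1])-.075)
        i=np.maximum(abs(b[:,0])-.038,abs(b[:,1])-.053)
        return np.maximum(o,-i)
    def cost(p):
        a=p[2];M=np.array([[np.cos(a),-np.sin(a)],[np.sin(a),np.cos(a)]])
        return np.clip(sd((hi-p[:2])@M)/.002,0,4).sum()+.3*np.clip(-sd((lo-p[:2])@M)/.002,0,4).sum()
    r=minimize(cost,w0,method="Nelder-Mead",options=dict(initial_simplex=np.array([w0,w0+[.006,0,0],w0+[0,.006,0],w0+[0,0,.06]]),xatol=1e-5))
    return r.x,r.fun/len(hi)
def tool(s,tgt):
    return R.from_quat(s["tcp_rot"]).inv().apply(np.array(tgt)-s["tcp_pos"])/.15
E
python3 - <<'E'
from h import *
w0=np.array([.487,.189,.58])
for n in("top","side"):
    p,c=fit([np.load(f"pics/{n}W.npy")],w0);print(n,p[:2],np.degrees(p[2]),c)
s=manip.sense();print(tool(s,[.45,.17,.257]))
E
```

```text
top [0.48723495 0.18975264] 32.1112888131497 0.06911953092140674
side [0.48867244 0.19283827] 31.63373217473707 0.8151088389278391
[ 3.18832423 -3.98199114  0.00547336]
```

```bash
A='[{"tx":0.16,"ty":-0.2},{"tx":0.32,"ty":-0.4},{"tx":0.48,"ty":-0.6},{"tx":0.64,"ty":-0.8},{"tx":0.8,"ty":-1.0}]'; true
python3 -m creep '[{"tx":0.16,"ty":-0.2},{"tx":0.32,"ty":-0.4},{"tx":0.48,"ty":-0.6},{"tx":0.64,"ty":-0.8},{"tx":0.8,"ty":-1.0}]' 1
```

```text
invalid input
```

```bash
python3 -m creep '[{"tx":0.16,"ty":-0.2,"tz":0,"spin":0},{"tx":0.32,"ty":-0.4,"tz":0,"spin":0},{"tx":0.48,"ty":-0.6,"tz":0,"spin":0},{"tx":0.64,"ty":-0.8,"tz":0,"spin":0},{"tx":0.8,"ty":-1.0,"tz":0,"spin":0}]' 1
```

```text
t: 0.52
tcp_pos: [0.3332, -0.3895, 0.2574]
tcp_rot: [0.973, 0.233, -0.0, -0.0]
contact_force: [1.1, 0.6, -0.4]
opening: 0.646
```

```bash
python3 -m creep '[{"tx":0.16,"ty":-0.2,"tz":0,"spin":0},{"tx":0.32,"ty":-0.4,"tz":0,"spin":0},{"tx":0.48,"ty":-0.6,"tz":0,"spin":0},{"tx":0.64,"ty":-0.8,"tz":0,"spin":0},{"tx":0.8,"ty":-1.0,"tz":0,"spin":0}]' 1
```

```text
t: 0.93
tcp_pos: [0.3722, -0.2016, 0.2576]
tcp_rot: [0.973, 0.233, -0.0, 0.0]
contact_force: [0.4, 0.3, -0.0]
opening: 0.267
```

```bash
python3 -m creep '[{"tx":0.16,"ty":-0.2,"tz":0,"spin":0},{"tx":0.32,"ty":-0.4,"tz":0,"spin":0},{"tx":0.48,"ty":-0.6,"tz":0,"spin":0},{"tx":0.64,"ty":-0.8,"tz":0,"spin":0},{"tx":0.8,"ty":-1.0,"tz":0,"spin":0}]' 1
```

```text
t: 1.35
tcp_pos: [0.4113, -0.0136, 0.2577]
tcp_rot: [0.973, 0.233, -0.0, 0.0]
contact_force: [0.9, -0.1, -0.5]
opening: 0.002
```

```bash
python3 -m creep '[{"tx":0.16,"ty":-0.2,"tz":0,"spin":-0.02},{"tx":0.32,"ty":-0.4,"tz":0,"spin":-0.04},{"tx":0.48,"ty":-0.6,"tz":0,"spin":-0.058},{"tx":0.64,"ty":-0.8,"tz":0,"spin":-0.058},{"tx":0.8,"ty":-1.0,"tz":0,"spin":-0.058},{"tx":0.8,"ty":-1.0,"tz":0,"spin":-0.058},{"tx":0.8,"ty":-1.0,"tz":0,"spin":-0.058}]' 1
python3 - <<'E'
from h import *
s=manip.sense();im,d=manip.read_camera("wrist");cv2.imwrite("pics/w1.png",im[...,::-1])
W=deproj("wrist",d,s);W[d<=0]=9
p,c=fit([W],np.array([.487,.1895,.56]));print(p[:2],np.degrees(p[2]),c,s["q"].round(2),s["contact_force"])
np.save("pics/w1W.npy",W)
a=p[2];M=np.array([[np.cos(a),-np.sin(a)],[np.sin(a),np.cos(a)]]);Wf=W.reshape(-1,3);b=(Wf[:,:2]-p[:2])@M
for nm,(x,y,hx,hy) in dict(front=(-.049,0,.006,.06),back=(.049,0,.006,.06),left=(0,.064,.03,.006),right=(0,-.064,.03,.006)).items():
  m=(abs(b[:,0]-x)<hx)&(abs(b[:,1]-y)<hy);print(nm,m.sum(),np.median(Wf[m,2]) if m.any() else 0)
E
```

```text
t: 1.93
tcp_pos: [0.4502, 0.1748, 0.2574]
tcp_rot: [0.96, 0.279, -0.0, -0.001]
contact_force: [0.2, -0.4, 0.4]
opening: 0.006
[0.48528517 0.191234  ] 31.94746464507114 0.027312953477471952 [-0.05  0.29 -0.49  1.95  0.17  0.94 -1.62] [ 0.18057417 -0.41928872  0.43463881]
front 2303 0.0655953082590639
back 2693 0.06544983317842268
left 3575 0.3173535267489278
right 1187 0.0654853422169227
```

View pics/w1.png

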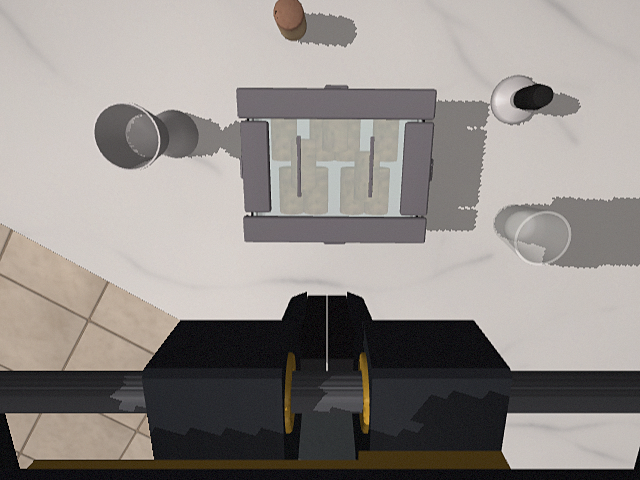

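Run:
```python
from h import *
s=manip.sense();c=np.array([.4862,.1905]);a=np.radians(32)
M=np.array([[np.cos(a),-np.sin(a)],[np.sin(a),np.cos(a)]])
for nm,b in dict(front=(-.049,0),right=(0,-.064),back=(.049,0),left=(0,.064)).items():
    w=c+M@np.array(b);print(nm,w.round(4),tool(s,[*w,.1]).round(3))
```

```text
front [0.4446 0.1645] [-0.059  0.027  1.048]
right [0.5201 0.1362] [0.266 0.455 1.048]
back [0.5278 0.2165] [0.594 0.029 1.048]
left [0.4523 0.2448] [ 0.269 -0.398  1.048]
```

Wrist view: the box rim spans (237–437, 88–243), with the jigger at (130,135), the stopper at (520,98), the glass at (540,235) and the cork at (290,15). The fitted pose is about (0.486, 0.191) at yaw 32°. I'll move above the front section.

```bash
python3 -m creep '[{"tx":-0.06,"ty":0.027,"tz":0.2,"spin":0},{"tx":-0.06,"ty":0.027,"tz":0.45,"spin":0},{"tx":-0.06,"ty":0.027,"tz":0.7,"spin":0},{"tx":-0.06,"ty":0.027,"tz":0.9,"spin":0},{"tx":-0.06,"ty":0.027,"tz":1.0,"spin":0},{"tx":-0.06,"ty":0.027,"tz":1.0,"spin":0},{"tx":-0.06,"ty":0.027,"tz":1.0,"spin":0}]' 1
```

```text
t: 2.57
tcp_pos: [0.4448, 0.1629, 0.1075]
tcp_rot: [0.961, 0.276, -0.001, 0.0]
contact_force: [-0.3, 0.7, 0.5]
opening: 0.005
```

Run:
```python
from h import *
s=manip.sense();im,d=manip.read_camera("side");cv2.imwrite("pics/s2.png",cv2.resize(im[120:330,180:420,::-1],None,fx=3,fy=2.8))
im,d=manip.read_camera("wrist");cv2.imwrite("pics/w2.png",im[...,::-1])
print(s["tcp_pos"],s["contact_force"])
```

```text
[0.44476202 0.16286352 0.10748882] [-0.28889928  0.71156874  0.52831105]
```

View pics/s2.png

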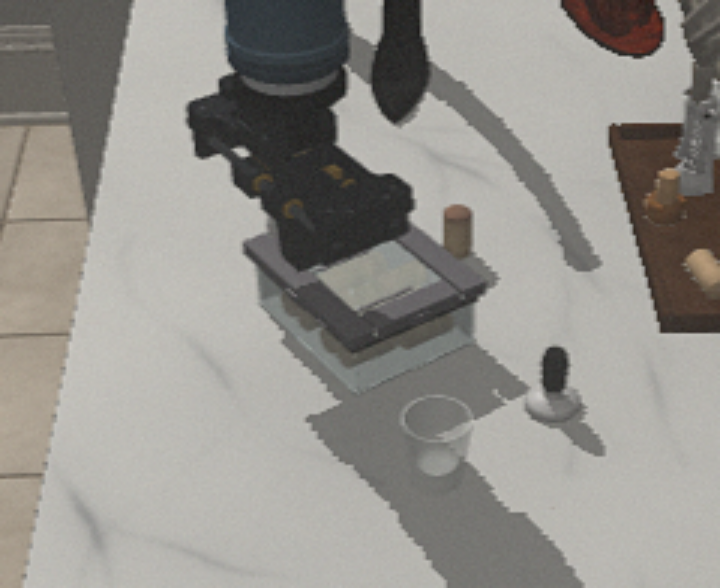

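View pics/w2.png

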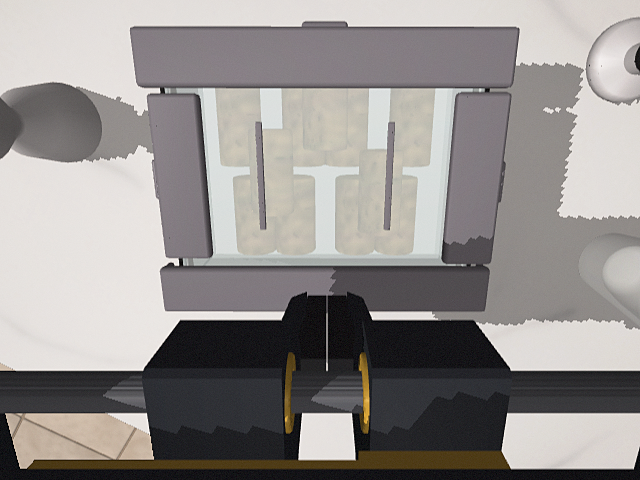

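Run:
```python
from h import *
m=manip.camera_model("wrist");f=240/np.tan(np.radians(m["fovy"]/2));C=m["T_tool_cam"]
def pr(p):
    q=C[:3,:3].T@(np.array(p)-C[:3,3]);return (q[:2]/q[2]*f+[m["cx"],m["cy"]]).round(1)
print([pr(p) for p in((.009,.0175,.019),(.009,-.0175,.019),(-.009,0,.019),(.009,.0,.0415),(-.009,.0,.0415),(0,0,.0415),(.011,0,.0415),(-.011,0,.0415))])
```

```text
[array([375.8, 293.8]), array([286.6, 293.9]), array([331.1, 334.9]), array([330.6, 273.4]), array([330.5, 310.3]), array([330.6, 292.1]), array([330.6, 269.2]), array([330.5, 314.2])]
```

The tips line up with the model, and the rim sits about 1.5 mm further along tool +x. I'll correct for that and press slowly.

```bash
python3 -m creep '[{"tx":0.01,"ty":0,"tz":0.07,"spin":0},{"tx":0.01,"ty":0,"tz":0.13,"spin":0},{"tx":0.01,"ty":0,"tz":0.14,"spin":0},{"tx":0.01,"ty":0,"tz":0.15,"spin":0},{"tx":0.01,"ty":0,"tz":0.157,"spin":0},{"tx":0.01,"ty":0,"tz":0.164,"spin":0}]' 1
```

```text
t: 3.17
tcp_pos: [0.446, 0.165, 0.0831]
tcp_rot: [0.961, 0.277, -0.0, 0.0]
contact_force: [-1.5, -1.7, 3.4]
opening: 0.008
```

```bash
python3 -m creep '[{"tx":0,"ty":0,"tz":0.007,"spin":0},{"tx":0,"ty":0,"tz":0.014,"spin":0},{"tx":0,"ty":0,"tz":0.014,"spin":0}]' 1
```

```text
t: 3.42
tcp_pos: [0.4466, 0.1656, 0.0809]
tcp_rot: [0.961, 0.277, 0.0, -0.0]
contact_force: [-0.9, 0.2, 1.3]
opening: 0.005
```

```bash
python3 -m creep '[{"tx":0,"ty":0,"tz":0.007,"spin":0},{"tx":0,"ty":0,"tz":0.014,"spin":0},{"tx":0,"ty":0,"tz":0.014,"spin":0}]' 1
```

```text
t: 3.67
tcp_pos: [0.4464, 0.1654, 0.0787]
tcp_rot: [0.961, 0.277, -0.0, -0.0]
contact_force: [0.4, 0.5, 1.3]
opening: 0.004
```

```bash
python3 -m creep '[{"tx":0,"ty":0,"tz":0.007,"spin":0},{"tx":0,"ty":0,"tz":0.014,"spin":0},{"tx":0,"ty":0,"tz":0.014,"spin":0}]' 1
```

```text
t: 3.92
tcp_pos: [0.4465, 0.1654, 0.0774]
tcp_rot: [0.961, 0.277, 0.0, 0.0]
contact_force: [-1.7, -0.3, 9.7]
opening: 0.003
```

Contact with the stop at z = 0.0774 m and about 10 N, so the front looks shut. I'll lift, check, and move over to the right section.

```bash
python3 -m creep '[{"tx":0,"ty":0,"tz":-0.1,"spin":0},{"tx":0,"ty":0,"tz":-0.2,"spin":0},{"tx":0.15,"ty":0.2,"tz":-0.2,"spin":0},{"tx":0.327,"ty":0.4,"tz":-0.2,"spin":0},{"tx":0.327,"ty":0.427,"tz":-0.2,"spin":0},{"tx":0.327,"ty":0.427,"tz":-0.2,"spin":0},{"tx":0.327,"ty":0.427,"tz":-0.2,"spin":0}]' 1
python3 - <<'E'
from h import *
for n in("wrist","top"):
    s=manip.sense();im,d=manip.read_camera(n);cv2.imwrite(f"pics/{n}3.png",im[...,::-1])
    W=deproj(n,d,s if n=="wrist" else None);W[d<=0]=9
    p=np.array([.4862,.191,np.radians(32)]);print(n,s["tcp_pos"])
    a=p[2];M=np.array([[np.cos(a),-np.sin(a)],[np.sin(a),np.cos(a)]]);Wf=W.reshape(-1,3);b=(Wf[:,:2]-p[:2])@M
    for nm,(x,y,hx,hy) in dict(front=(-.049,0,.006,.06),back=(.049,0,.006,.06),left=(0,.064,.03,.006),right=(0,-.064,.03,.006)).items():
      m=(abs(b[:,0]-x)<hx)&(abs(b[:,1]-y)<hy)&(Wf[:,2]<.075);print(nm,m.sum(),np.percentile(Wf[m,2],[25,50,75]).round(4) if m.any() else 0)
E
```

```text
t: 4.5
tcp_pos: [0.5212, 0.1372, 0.1064]
tcp_rot: [0.961, 0.277, -0.001, -0.0]
contact_force: [-0.6, -0.4, -0.2]
opening: 0.008
wrist [0.52118665 0.13716228 0.10636595]
front 207 [0.0569 0.0572 0.0577]
back 8303 [0.065  0.0654 0.0658]
left 3200 [0.0569 0.0573 0.0577]
right 1891 [0.065  0.0654 0.0658]
top [0.52056177 0.13766455 0.10638088]
front 284 [0.0562 0.0573 0.0585]
back 72 [0.0643 0.0655 0.0669]
left 179 [0.0565 0.0575 0.0587]
right 0 0
```

View pics/wrist3.png

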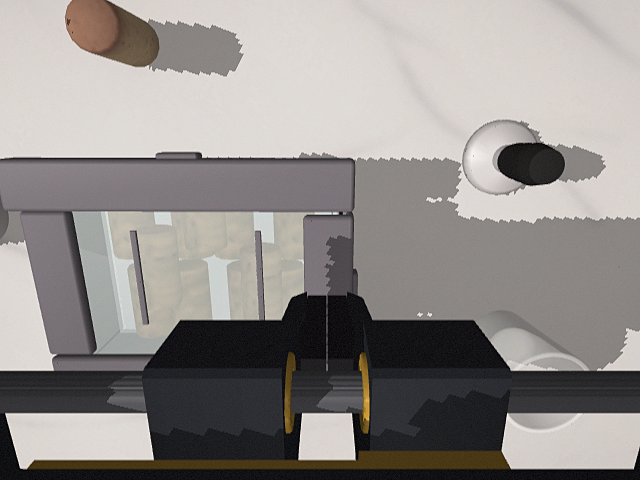

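Front and left are at about 57.3 mm, so both are shut. The fingertips are centred on the right section (cols 303–353). Pressing it.

```bash
python3 -m creep '[{"tx":0,"ty":0,"tz":0.07,"spin":0},{"tx":0,"ty":0,"tz":0.13,"spin":0},{"tx":0,"ty":0,"tz":0.14,"spin":0},{"tx":0,"ty":0,"tz":0.148,"spin":0},{"tx":0,"ty":0,"tz":0.155,"spin":0},{"tx":0,"ty":0,"tz":0.162,"spin":0}]' 1
```

```text
t: 5.1
tcp_pos: [0.5216, 0.1373, 0.0823]
tcp_rot: [0.961, 0.277, -0.0, -0.0]
contact_force: [-0.8, 0.4, 1.8]
opening: 0.001
```

```bash
python3 -m creep '[{"tx":0,"ty":0,"tz":0.007,"spin":0},{"tx":0,"ty":0,"tz":0.014,"spin":0},{"tx":0,"ty":0,"tz":0.021,"spin":0},{"tx":0,"ty":0,"tz":0.025,"spin":0},{"tx":0,"ty":0,"tz":0.025,"spin":0}]' 1
```

```text
t: 5.52
tcp_pos: [0.5221, 0.137, 0.0786]
tcp_rot: [0.961, 0.277, -0.0, 0.0]
contact_force: [0.1, 0.0, 0.0]
opening: 0.004
```

```bash
python3 -m creep '[{"tx":0,"ty":0,"tz":0.005,"spin":0},{"tx":0,"ty":0,"tz":0.01,"spin":0},{"tx":0,"ty":0,"tz":0.01,"spin":0}]' 1
```

```text
t: 5.77
tcp_pos: [0.5221, 0.1372, 0.0775]
tcp_rot: [0.961, 0.277, 0.0, 0.0]
contact_force: [0.2, -1.2, 1.8]
opening: 0.003
```

Next, the back section.

```bash
python3 -m creep '[{"tx":0,"ty":0,"tz":-0.1,"spin":0},{"tx":0,"ty":0,"tz":-0.2,"spin":0},{"tx":0.15,"ty":-0.2,"tz":-0.2,"spin":0},{"tx":0.32,"ty":-0.4,"tz":-0.2,"spin":0},{"tx":0.32,"ty":-0.42,"tz":-0.2,"spin":0},{"tx":0.32,"ty":-0.42,"tz":-0.2,"spin":0},{"tx":0.32,"ty":-0.42,"tz":-0.2,"spin":0}]' 1
python3 - <<'E'
from h import *
for n in("wrist","top"):
    s=manip.sense();im,d=manip.read_camera(n);cv2.imwrite(f"pics/{n}4.png",im[...,::-1])
    W=deproj(n,d,s if n=="wrist" else None);W[d<=0]=9
    p=np.array([.4862,.191,np.radians(32)]);print(n,s["tcp_pos"])
    a=p[2];M=np.array([[np.cos(a),-np.sin(a)],[np.sin(a),np.cos(a)]]);Wf=W.reshape(-1,3);b=(Wf[:,:2]-p[:2])@M
    for nm,(x,y,hx,hy) in dict(front=(-.049,0,.006,.06),back=(.049,0,.006,.06),left=(0,.064,.03,.006),right=(0,-.064,.03,.006)).items():
      m=(abs(b[:,0]-x)<hx)&(abs(b[:,1]-y)<hy)&(Wf[:,2]<.075);print(nm,m.sum(),np.percentile(Wf[m,2],[25,50,75]).round(4) if m.any() else 0)
E
```

```text
t: 6.35
tcp_pos: [0.5288, 0.2157, 0.1069]
tcp_rot: [0.961, 0.277, -0.0, 0.0]
contact_force: [0.2, -0.9, -0.9]
opening: 0.005
wrist [0.52881253 0.21569082 0.106926  ]
front 986 [0.0567 0.0573 0.0577]
back 10298 [0.0202 0.0647 0.0655]
left 0 0
right 0 0
top [0.52901173 0.21460751 0.10683575]
front 21 [0.0575 0.0583 0.0588]
back 0 0
left 161 [0.0568 0.0578 0.0591]
right 0 0
```

View pics/wrist4.png

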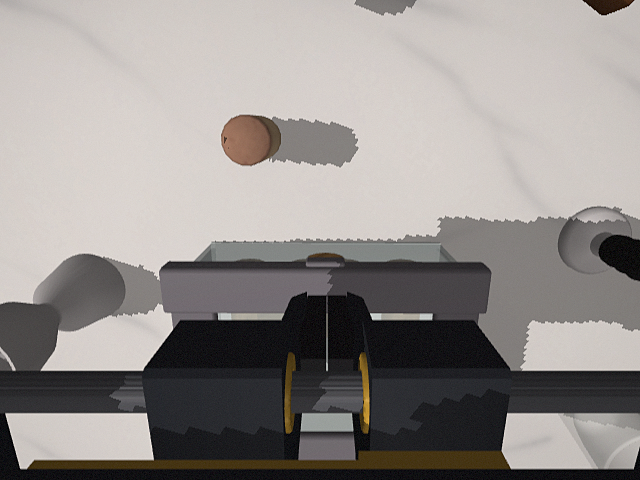

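Back rim rows are 263–312, so it is about 1.5 mm ahead of centre. Pressing with that correction.

```bash
python3 -m creep '[{"tx":0.01,"ty":0,"tz":0.07,"spin":0},{"tx":0.01,"ty":0,"tz":0.13,"spin":0},{"tx":0.01,"ty":0,"tz":0.14,"spin":0},{"tx":0.01,"ty":0,"tz":0.148,"spin":0},{"tx":0.01,"ty":0,"tz":0.155,"spin":0},{"tx":0.01,"ty":0,"tz":0.162,"spin":0}]' 1
```

```text
t: 6.95
tcp_pos: [0.5304, 0.2162, 0.0829]
tcp_rot: [0.961, 0.277, -0.0, 0.0]
contact_force: [-1.3, -2.0, 3.2]
opening: 0.003
```

```bash
python3 -m creep '[{"tx":0,"ty":0,"tz":0.007,"spin":0},{"tx":0,"ty":0,"tz":0.014,"spin":0},{"tx":0,"ty":0,"tz":0.021,"spin":0},{"tx":0,"ty":0,"tz":0.027,"spin":0},{"tx":0,"ty":0,"tz":0.027,"spin":0}]' 1
```

```text
t: 7.37
tcp_pos: [0.5302, 0.2171, 0.0786]
tcp_rot: [0.961, 0.277, -0.0, -0.0]
contact_force: [0.5, 0.9, 0.1]
opening: 0.008
```

```bash
python3 -m creep '[{"tx":0,"ty":0,"tz":0.005,"spin":0},{"tx":0,"ty":0,"tz":0.01,"spin":0},{"tx":0,"ty":0,"tz":0.01,"spin":0}]' 1
```

```text
t: 7.62
tcp_pos: [0.5304, 0.217, 0.0775]
tcp_rot: [0.961, 0.277, 0.0, -0.0]
contact_force: [-0.1, -0.1, 0.7]
opening: 0.007
```

```bash
python3 -m creep '[{"tx":0,"ty":0,"tz":-0.2,"spin":0},{"tx":0,"ty":0,"tz":-0.45,"spin":0},{"tx":-0.15,"ty":0,"tz":-0.7,"spin":0},{"tx":-0.3,"ty":0,"tz":-0.9,"spin":0},{"tx":-0.5,"ty":0,"tz":-1,"spin":0},{"tx":-0.65,"ty":0,"tz":-1,"spin":0},{"tx":-0.65,"ty":0,"tz":-1,"spin":0},{"tx":-0.65,"ty":0,"tz":-1,"spin":0}]' 1
python3 - <<'E'
from h import *
for n in("wrist","top","side"):
    s=manip.sense();im,d=manip.read_camera(n);cv2.imwrite(f"pics/{n}5.png",im[...,::-1])
    W=deproj(n,d,s if n=="wrist" else None);W[d<=0]=9
    if n=="wrist": p,c=fit([W],np.array([.4862,.191,.56]),.05,.065);print(p[:2],np.degrees(p[2]),c)
    print(n,s["tcp_pos"])
    a=p[2];M=np.array([[np.cos(a),-np.sin(a)],[np.sin(a),np.cos(a)]]);Wf=W.reshape(-1,3);b=(Wf[:,:2]-p[:2])@M
    for nm,(x,y,hx,hy) in dict(front=(-.049,0,.006,.06),back=(.049,0,.006,.06),left=(0,.064,.03,.006),right=(0,-.064,.03,.006)).items():
      m=(abs(b[:,0]-x)<hx)&(abs(b[:,1]-y)<hy)&(Wf[:,2]<.075);print(nm,m.sum(),np.percentile(Wf[m,2],[25,50,75]).round(4) if m.any() else 0)
E
```

```text
t: 8.28
tcp_pos: [0.4476, 0.1643, 0.2278]
tcp_rot: [0.961, 0.276, 0.0, 0.0]
contact_force: [0.2, 0.6, -1.1]
opening: 0.002
[0.48534592 0.19150899] 31.932209850475136 0.017507411986261982
wrist [0.44758275 0.1643208  0.22778556]
front 2397 [0.057  0.0574 0.0579]
back 3145 [0.0569 0.0574 0.0579]
left 1387 [0.0569 0.0574 0.0579]
right 1380 [0.057  0.0574 0.0579]
top [0.44827476 0.16500804 0.2275864 ]
front 0 0
back 0 0
left 0 0
right 0 0
side [0.44852172 0.16540038 0.22738748]
front 523 [0.0097 0.0253 0.058 ]
back 202 [0.0571 0.0583 0.0593]
left 83 [0.0574 0.0586 0.0595]
right 163 [0.0211 0.0571 0.0589]
```

View pics/wrist5.png

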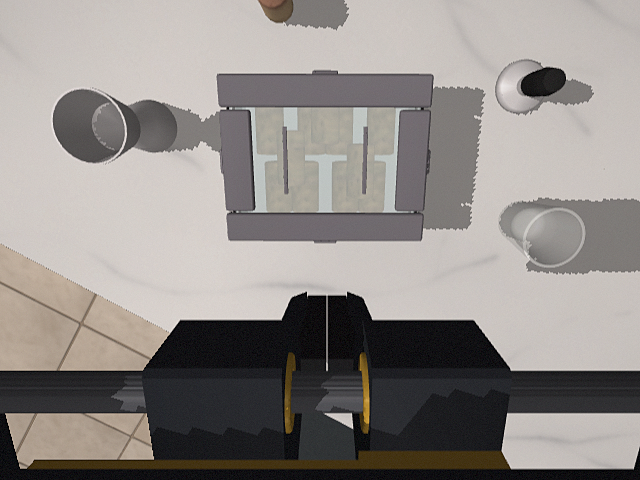

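All four sections sit level at 57.4 mm and the box moved less than 1 mm (fit 0.4853, 0.1912 before and 0.4853, 0.1915 after). The jigger at (95,125), stopper at (525,85), glass at (550,237) and cork at (277,5) are all still standing. The robot is clear of everything.

```bash
python3 -c "
from rig import manip
print(manip.job_done())"
```

```text
the job is handed in; nothing more can be done
None
```

The lid is fully shut and the job is handed in, at about 8.4 s of the 38 s allowed. I pressed the front, right and back sections down one at a time with the closed fingertips. The left section was already shut, so I left it alone.

**Sections:** the last wrist depth check shows all four level at 57.4 mm, against 58 mm nominal when shut. The three I pressed had stood at about 65.5 mm before.

**Force:** the highest force I read was about 10 N, at the front section's stop. I only saw the force at the end of each call, so a brief higher peak between readings is possible.

**Box and neighbours:** the box pose changed by less than 1 mm and 0.1°. The jigger, glass, stopper and cork all looked upright and in place in the final wrist picture.

**Checks that fell short:**
- The last top view was blocked by the arm and gave no heights.
- In the last side view, the front reading mixed in the box wall and was no use. Back, left and right read 57–59 mm there, which agrees with the wrist camera.
- The first side-camera fit put the box about 3 mm off from the top and wrist cameras. I went with the wrist view.

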